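# Loosen the knurled clamp nut two turns and slide the strap back

### The arm

A 6-joint arm with a two-finger parallel gripper is mounted at the origin on the work surface. World frame = base frame: x ahead of the robot, y to its left, z up, the work surface at z = 0. Lengths are in m, angles in rad, forces in N, time in s.
With the tool pointing down it reaches from about 0.25 to 0.775 m from the base axis. Payload 4 kg.
Tool frame: the origin (TCP) lies on the centre line of the jaws, within the pads' length; the fingertips stand 17 mm ahead of it and the grasp point (between the pads) lies 2 mm behind it (manip.tip_extent is the distance from the TCP to the fingertips, in m); z points along the fingers, y is the direction in which the jaws open and shut (so a half turn about z gives the same grasp; the last joint's range is limited). The gripper opens to 85 mm and grips with 20 to 120 N. Pads are 22 mm wide; open, the fingers measure 114 mm over their backs; the gripper's body (76 mm by 85 mm) begins 54 mm behind the grasp point. The pads swing forward as they close: fully open they stand 13 mm farther back than shut.
Start: joints at [1.245, 0.087, 1.371, -0, 1.684, -0.103], TCP at [0.122, 0.536, 0.248] pointing down, gripper open.
Joint ranges: [-3.1, 3.1], [-0.76, 2.03], [0.27, 2.55], [-1.08, 4.22], [0.17, 2.65], [-2.57, 2.57]. Speed limits (rad/s): [2.79, 2.79, 3.14, 3.14, 3.14, 3.14].

### API

Orientations are given as [roll, pitch, yaw] about the fixed x, y, z axes, in that order (R = Rz(yaw) Ry(pitch) Rx(roll)).
In Python, from plant import manip gives the robot as it stands.
- The arm moves only by the tool apply_moves, never from a script. Its arguments are lists of equal length, an entry for each row: "offset": the shift along the tool's x, y, z in cm, a list of three; "twist": the turn, a rotation vector about the tool's x, y, z in degrees, a list of three; "jaw": the closure, from -1 (fully open) to 1 (shut), so that 0 is half open. A call has 1 to 8 rows; each row shifts and turns the commanded pose from where the row before left it, along the tool's axes as they then stand; what a row does not reach is not made up. A row lasts 1/10 s, in which the tool goes at most 50 mm and 8.59 degrees, less where a joint would pass 70% of its speed; a pose out of reach is approached as far as the arm can. A call with a gripper value outside its range is refused whole. The fingers move at their own pace and stop on an object; "force" is the grip in N (left out, the last holds). Time passes only in rows, so rows that do not move let the fingers close. It gives the time, the measured TCP pose, the force and the opening at its end, in the units of the state.
- manip.get_state(): the state, without advancing time (a new reading comes with each control period).
- manip.read_camera(name): name is "side" or "top"; returns a dict with "image" (400x640x3 uint8, red, green, blue), "fx", "fy", "cx", "cy" (pixels), "rvec" (rotation vector, rad) and "tvec" (3), from world to camera coordinates, as OpenCV has them. Camera axes: x right, y down, z forward; pixel columns grow to the right and rows downward; lengths in m; the calibration is good to about 2 mm. A picture is of the moment at which its call begins. There is no depth.
- manip.hand_in(): hands the job in, once; it reports no verdict.
The state is a dict: "time": time; "joint_positions": joint angles; "qd": joint speeds; "joint_efforts": joint torques, N m; "ee_pos": TCP position; "tool_rot": TCP orientation; "ft_force": force on the tool from outside, world axes, zero at the start; "ft_torque": the same for the moment, N m; "opening": finger opening in m.
Only numpy, scipy, OpenCV 4.12 (cv2) and the standard library are available. Lean on these libraries where they do the work, as an engineer would, in place of code of your own. Each camera call takes 0.05 s, during which the arm holds its last target. There are 200 camera calls.

### The job

Free the drilled cap in the drilling fixture: roll a fingertip along the knurled rim of the clamp nut to loosen it (counter-clockwise from above) to two full turns from fully tight, so that its yellow mark lines up with the yellow index line for the second time. Then, with a fingertip, push the red tab of the clamp strap towards the nut until the strap is fully back and clear of the cap, leaving the nut at two turns. Lift or carry nothing, and leave the caps, the bottle and the chuck key where they are.

Things in the scene. Friction and masses are not known exactly. Their poses are not given: they have to be found in the camera images.
- fixture: drilling fixture, fixed: dark steel plate 275 x 130 x 15 mm. Origin on the table under the nut's axis; x points to the end where the cap is clamped, z up (plate x -130 to +145 mm, y -65 to +65 mm). Yellow index line on the plate from the nut axis in direction +y (seen at y = 36 to 64 mm). Green heel block under the strap at x -75 to -45 mm; green nest jaws round the cap, tops at z = 27 mm
- nut (a joint): angle of the knurled nut (rad) from fully tight: 0 = tight, its yellow mark over the index line; grows counter-clockwise from above (loosening), 6.283 = one turn. Starts 0 to 1.2 rad loosened, turns to 25. Stays where it is left, needs about 0.05 N m (1.5 N at the rim), climbs 3 mm per turn
- nut_top (a point): centre of the nut's flat top, on its vertical axis, 98 mm above the table when tight; turns with the nut, its y along the yellow mark. Aluminium rim 73 mm in diameter over 30 upright ribs (2 mm deep), from this height to 22 mm below; then a neck of 34 mm diameter; a dark boss 24 mm wide stands 3 mm above the top. Rim free all round; 13 mm gap (19 at two turns) from rim down to strap
- strap (a joint): how far the steel clamp strap has slid back (m): 0 = clamping over the cap, 0.048 = fully back at its stop. It slides along the fixture's -x against about 3 N of friction, stays where it is left, and is locked by the nut's neck until the nut is about 1.6 turns loose
- strap_tab (a point): middle of the top edge of the strap's upright red tab, 87 mm above the table, at fixture x = 96 mm, y = 0 when joint is 0; axes as the fixture's. Tab 44 mm wide (y), 8 mm thick (x), from z = 63 to 87 mm; push its outer face towards the fixture's -x. Steel strap 44 mm wide, underside 51 and top 63 mm above the table, fixture x = -70 to +100 mm
- clamped_cap: turned aluminium cap 60 mm in diameter, 35 mm tall, 250 g, standing loose on the fixture plate at fixture x = 105 mm, its top 50 mm above the table; origin at the centre of its underside, z up. To be left in place
- spare_cap: an identical aluminium cap standing on the table beside the fixture; origin at the centre of its underside; leave alone
- oil_bottle: small white oil jar with a red cap, 44 mm in diameter, 75 mm tall, on the table beside the fixture; origin at the centre of its underside; leave alone
- chuck_key: steel drill chuck key lying flat on the table, 86 mm long along its x, cross bar 66 mm, about 14 mm tall; origin under its middle; leave alone
Mind the look-alikes: they are no part of the job. Leave any orange look-alike of the clamped_cap alone.

How it is judged:
On the way, in this order (a step that is already met when the one before it is completed fails the run):
1. the nut is loosened to two full turns from tight (within 23 degrees) while the strap still clamps (value of joint nut between 12.166 and 12.966 rad and value of joint strap below 0.008 m), for 0.2 s.
2. the strap is pushed back clear of the cap, the nut still at two turns (value of joint nut between 12.166 and 12.966 rad and value of joint strap above 0.042 m), for 0.2 s.
At the end, for the whole second after the job is handed in: the nut rests at two full turns from tight (12.57 rad, within 0.4 rad), the strap is slid back at least 42 of its 48 mm, the clamped cap is within 8 mm of where it started and at rest, and the spare cap, bottle and chuck key are within 15 mm of where they started (all of step 2 and not (distance of clamped_cap from where it was at the start of the episode above 0.008 m) and linear speed of clamped_cap below 0.01 m/s and velocity of joint nut between -0.05 and 0.05 rad/s and not (distance of spare_cap from where it was at the start of the episode above 0.015 m) and not (distance of oil_bottle from where it was at the start of the episode above 0.015 m) and not (distance of chuck_key from where it was at the start of the episode above 0.015 m)); the robot touches nothing.
It fails at once if the strap is pushed before the nut is two turns loose (value of joint strap above 0.008 m and value of joint nut below 12.166 rad).
It fails at once if the clamped cap is lifted, carried or shoved (distance of clamped_cap from where it was at the start of the episode above 0.012 m).
It fails at once if a bystander is disturbed (moved more than 20 mm) (distance of any of spare_cap, oil_bottle, chuck_key from where it was at the start of the episode above 0.02 m).
It also fails if it takes over 58 s, if anything falls off the work surface, if the arm or the gripper's body presses on something with over 40 N, if the wrist force passes 120 N, or if a joint passes its speed limit or range.

## Working session

There is one attempt and no reset: what is moved stays moved. The work goes in short steps, Python scripts to look and compute and a tool call to move; the robot and the scene stay as the last step left them, time stands still between calls to the robot, and variables do not carry over. Pictures are saved under pics/ and viewed, about 8 in all and at most 12, crops included, and the job is handed in when it is done.

Besides the shell and the picture viewer there is one more tool, called after "Call:" as name(argument=value, ...) on one line, values as JSON. apply_moves: Moves the arm, as the interface text tells. Its arguments: {"type":"object","properties":{"offset":{"type":"array"},"twist":{"type":"array"},"jaw":{"type":"array"},"force":{"type":"number"}},"required":["offset","twist","jaw"]}

```bash
mkdir -p pics; ls
cat > h.py <<'E'
import numpy as np, cv2
from plant import manip
def cam(n,save=None):
    c=manip.read_camera(n)
    if save: cv2.imwrite('pics/'+save,cv2.cvtColor(c['image'],cv2.COLOR_RGB2BGR))
    K=np.array([[c['fx'],0,c['cx']],[0,c['fy'],c['cy']],[0,0,1]]);return c,K
def onz(c,K,u,v,z):
    R=cv2.Rodrigues(np.array(c['rvec'],float))[0];t=np.array(c['tvec'],float)
    o=-R.T@t;d=R.T@np.linalg.inv(K)@[u,v,1];return o+d*(z-o[2])/d[2]
def proj(c,K,p):
    return cv2.projectPoints(np.array(p,float).reshape(-1,3),np.array(c['rvec'],float),np.array(c['tvec'],float),K,None)[0][:,0]
E
python3 - <<'E'
from h import *
for n in('top','side'):
    c,K=cam(n,n+'0.png');print(n,K.tolist(),c['rvec'],c['tvec'])
s=manip.get_state();print(s)
E
```

```text
pics
top [[471.898407267954, 0.0, 327.8200356951479], [0.0, 471.898407267954, 184.49783646094346], [0.0, 0.0, 1.0]] [ 2.13189298 -2.14236013  0.19349768] [-0.02651581  0.52961489  0.97922375]
side [[423.51990554212813, 0.0, 313.0374787428376], [0.0, 423.51990554212813, 196.51445826515828], [0.0, 0.0, 1.0]] [ 0.34954957 -2.6098693   1.40870021] [0.51316039 0.18071023 0.6600673 ]
{'time': 0.1, 'joint_positions': array([ 1.24488608e+00,  8.78944314e-02,  1.37212019e+00, -8.30196687e-06,
        1.68360323e+00, -1.03107554e-01]), 'qd': array([-1.32535128e-03, -2.84362164e-03, -3.04400674e-03, -8.74422022e-05,
       -7.52538403e-04, -7.89192808e-04]), 'joint_efforts': array([ 1.99767994e-03, -3.53010464e+01, -3.14220357e+01, -1.29630594e-04,
        7.89699872e-03, -4.05533126e-05]), 'ee_pos': array([0.12140653, 0.53600412, 0.24724019]), 'tool_rot': array([-3.13957736e+00, -2.00236622e-04,  2.91878883e+00]), 'ft_force': array([-0.73389079,  1.30008777, -0.15003444]), 'ft_torque': array([-0.04239089, -0.00751851,  0.05492673]), 'opening': 0.08522127985988472}
```

View pics/top0.png

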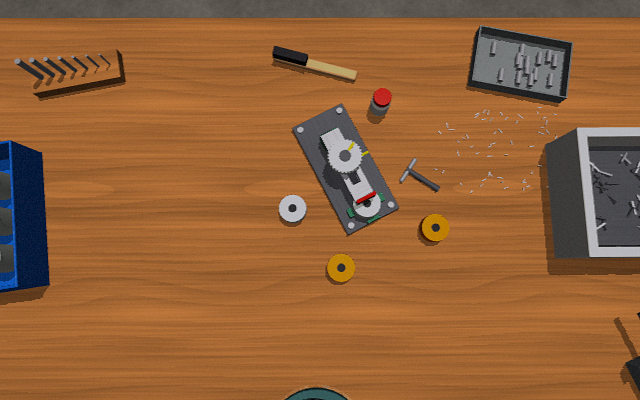

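View pics/side0.png

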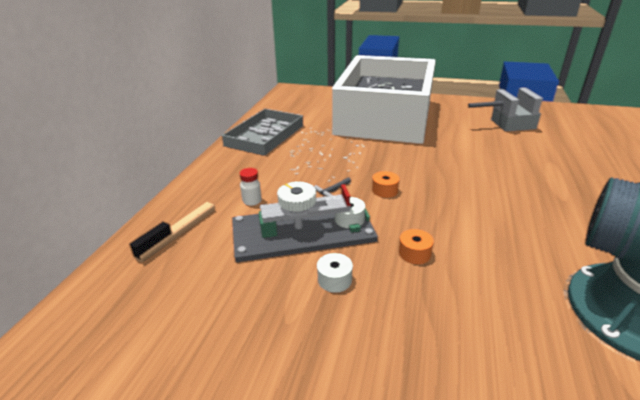

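Run:
```python
import cv2
a=cv2.imread('pics/top0.png')[95:245,275:415];b=cv2.imread('pics/side0.png')[160:270,220:390]
cv2.imwrite('pics/tc.png',cv2.resize(a,None,fx=4,fy=4,interpolation=cv2.INTER_CUBIC))
cv2.imwrite('pics/sc.png',cv2.resize(b,None,fx=4,fy=4,interpolation=cv2.INTER_CUBIC))
```

```text
(no output)
```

View pics/tc.png

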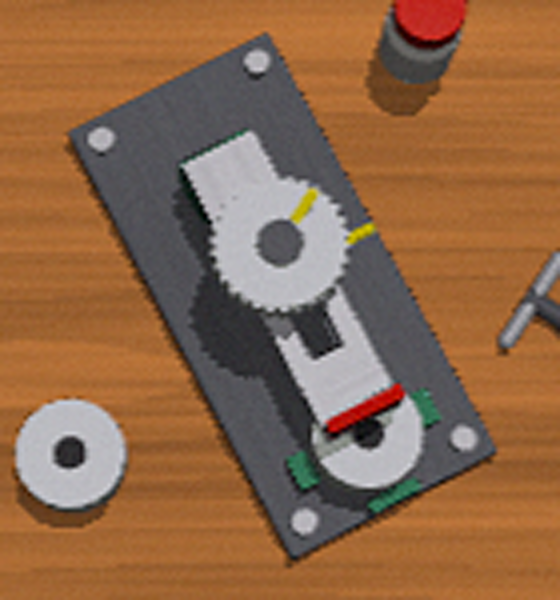

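View pics/sc.png

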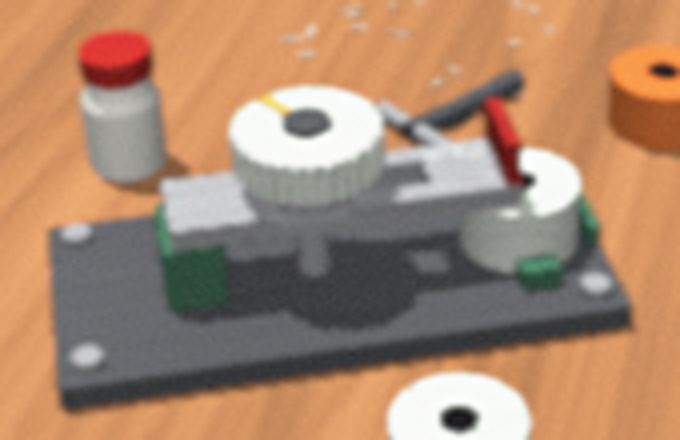

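```bash
cat >> h.py <<'E'
def fx(P):  # fixture->world, pose saved
    x,y,a=np.load('fix.npy');P=np.array(P,float).reshape(-1,3)
    c,s=np.cos(a),np.sin(a);return P@np.array([[c,s,0],[-s,c,0],[0,0,1]])+[x,y,0]
E
python3 - <<'E'
from h import *
from scipy.optimize import least_squares
ct,K1=cam('top');cs,K2=cam('side')
T=lambda u,v:(275+(u+.5)/4-.5,95+(v+.5)/4-.5)
S=lambda u,v:(220+(u+.5)/4-.5,160+(v+.5)/4-.5)
top=[((-130,65,15),T(268,33)),((-130,-65,15),T(68,132)),((145,65,15),T(496,453)),((145,-65,15),T(293,560)),((0,0,101),T(280,242))]
sid=[((-130,65,15),S(50,228)),((-130,-65,15),S(64,390)),((145,-65,15),S(628,312)),((0,0,101),S(307,121))]
def tr(p,P):
    c,s=np.cos(p[2]),np.sin(p[2]);P=np.array(P)/1000.
    return P@np.array([[c,s,0],[-s,c,0],[0,0,1]])+[p[0],p[1],0]
def f(p,which=3):
    r=[]
    for bit,(c,K,L) in ((1,(ct,K1,top)),(2,(cs,K2,sid))):
        if which&bit: r.append(proj(c,K,tr(p,[l[0] for l in L]))-np.array([l[1] for l in L]))
    return np.vstack(r).ravel()
for w in(1,2,3):
    s=least_squares(f,[.55,-.03,-2.7 if 1 else 0],args=(w,));print(w,s.x,np.round(s.fun.reshape(-1,2),1).tolist())
np.save('fix.npy',s.x)
# heights by triangulation of nut boss top
def P(c,K):
    return K@np.hstack([cv2.Rodrigues(np.array(c['rvec'],float))[0],np.array(c['tvec'],float).reshape(3,1)])
for n,a,b in(('boss',T(280,242),S(307,121)),('tabmid',T(365,405),S(503,130))):
    X=cv2.triangulatePoints(P(ct,K1),P(cs,K2),np.array(a),np.array(b)).ravel();print(n,X[:3]/X[3])
print('tab pred',fx([.096,0,.087]),'nut',fx([0,0,.098]))
m=onz(ct,K1,*T(303,207),.0985);n=fx([0,0,.098])[0];d=m-n
print('mark ang',np.degrees(np.arctan2(d[1],d[0])-s.x[2]-np.pi/2)%360)
E
```

```text
1 [ 0.58099493 -0.06384972 -2.66886646] [[0.1, -0.3], [-0.4, -0.2], [0.6, -0.1], [-0.4, 0.2], [0.1, 0.3]]
2 [ 0.58132012 -0.06117481 -2.67431721] [[-0.4, -0.2], [-1.9, 0.0], [2.1, -1.0], [0.2, 0.2]]
3 [ 0.58140612 -0.06300315 -2.66987651] [[-0.2, -0.5], [-0.7, -0.4], [0.2, -0.2], [-0.9, 0.0], [-0.3, 0.1], [-0.2, -0.6], [-1.3, -0.4], [2.3, -1.8], [0.4, -0.3]]
boss [ 0.58220835 -0.0637351   0.09961476]
tabmid [ 0.49840174 -0.10818758  0.08002458]
tab pred [[ 0.49589031 -0.10662706  0.087     ]] nut [[ 0.58140612 -0.06300315  0.098     ]]
mark ang 29.10761951930374
```

Plan: the knurled white nut is at top px (345,156), with its mark about 29° loose. The spare cap (292,208) and the orange look-alikes at (435,228) and (341,268) are not part of the job. The clamped cap is at (368,205), under the red tab at (366,196). I'll move the closed fingers over to the nut's free -y side.

Run:
```python
from h import *
s=manip.get_state();t=fx([0,-.075,.20])[0];d=t-s['ee_pos'];R=cv2.Rodrigues(np.zeros(3))[0]
from scipy.spatial.transform import Rotation as Ro
R=Ro.from_euler('xyz',s['tool_rot']).as_matrix();print(t,d,R.T@d*100)
```

```text
[0.54732495 0.00380608 0.2       ] [ 0.42587749 -0.53232275 -0.04755346] [-53.29968953 -42.49741904   4.80804644]
```

Call:
apply_moves(offset=[[-3.33,-2.66,0.3],[-3.33,-2.66,0.3],[-3.33,-2.66,0.3],[-3.33,-2.66,0.3],[-3.33,-2.66,0.3],[-3.33,-2.66,0.3],[-3.33,-2.66,0.3],[-3.33,-2.66,0.3]], twist=[[0,0,0],[0,0,0],[0,0,0],[0,0,0],[0,0,0],[0,0,0],[0,0,0],[0,0,0]], jaw=[1,1,1,1,1,1,1,1], force=40)

```text
time: 1.0
ee_pos: [0.335, 0.2685, 0.2242]
tool_rot: [3.141, 0.0, 2.919]
ft_force: [0.4, 0.3, -0.4]
opening: -0.0002
```

Call:
apply_moves(offset=[[-3.33,-2.66,0.3],[-3.33,-2.66,0.3],[-3.33,-2.66,0.3],[-3.33,-2.66,0.3],[-3.33,-2.66,0.3],[-3.33,-2.66,0.3],[-3.33,-2.66,0.3],[-3.33,-2.66,0.3]], twist=[[0,0,0],[0,0,0],[0,0,0],[0,0,0],[0,0,0],[0,0,0],[0,0,0],[0,0,0]], jaw=[1,1,1,1,1,1,1,1])

```text
time: 1.8
ee_pos: [0.5479, 0.0021, 0.1999]
tool_rot: [3.141, -0.0, 2.918]
ft_force: [1.0, 0.3, 0.1]
opening: 0.0005
```

Call:
apply_moves(offset=[[0,0,0],[0,0,0],[0,0,0],[0,0,0],[0,0,0],[0,0,0],[0,0,0]], twist=[[0,0,8.4],[0,0,8.4],[0,0,8.4],[0,0,8.4],[0,0,8.4],[0,0,8.2],[0,0,0]], jaw=[1,1,1,1,1,1,1])

```text
time: 2.5
ee_pos: [0.547, 0.0036, 0.2]
tool_rot: [-3.141, -0.0, 2.043]
ft_force: [-0.7, 0.0, 0.9]
opening: 0.0003
```

Call:
apply_moves(offset=[[0,0,2.6],[0,0,2.6],[0,0,2.6],[0,0,2.5],[0,0,0]], twist=[[0,0,0],[0,0,0],[0,0,0],[0,0,0],[0,0,0]], jaw=[1,1,1,1,1])

```text
time: 3.0
ee_pos: [0.544, 0.0039, 0.0928]
tool_rot: [-3.134, -0.005, 2.045]
ft_force: [-0.7, -0.0, 0.5]
opening: -0.0001
```

Run:
```python
from h import *
c,K=cam('side','s1.png');a=cv2.imread('pics/s1.png')[100:290,200:410]
cv2.imwrite('pics/s1c.png',cv2.resize(a,None,fx=3,fy=3,interpolation=cv2.INTER_CUBIC));s=manip.get_state();print(s['ee_pos'],s['ft_force'])
```

```text
[0.54555711 0.00378597 0.09530511] [ 0.16941836 -0.05220539  0.58109143]
```

View pics/s1c.png

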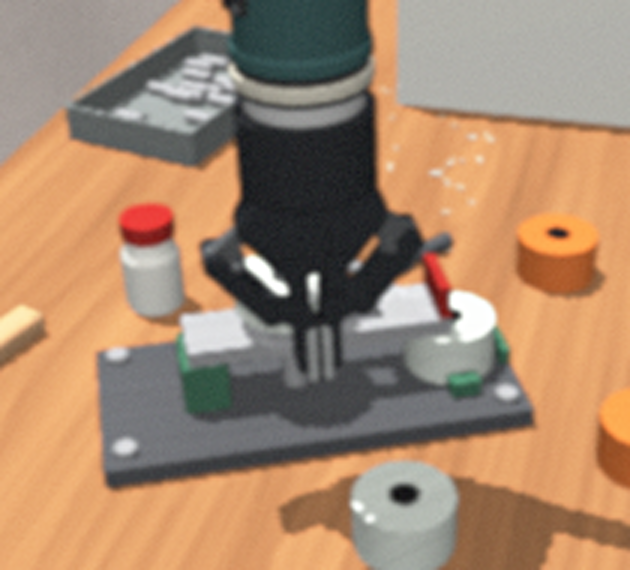

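Call:
apply_moves(offset=[[-1.2,0,0],[-1.2,0,0],[-0.2,0,0],[-0.2,0,0],[0,0,0]], twist=[[0,0,0],[0,0,0],[0,0,0],[0,0,0],[0,0,0]], jaw=[1,1,1,1,1])

```text
time: 3.55
ee_pos: [0.5605, -0.0211, 0.0984]
tool_rot: [3.14, -0.0, 2.043]
ft_force: [-0.0, 1.2, 2.3]
opening: -0.0001
```

```bash
cat >> h.py <<'E'
def rep():
    x,y,a=np.load('fix.npy');s=manip.get_state();r=np.array([[np.cos(a),np.sin(a)],[-np.sin(a),np.cos(a)]])
    print('t',s['time'],'fix mm',np.round(r@(s['ee_pos'][:2]-[x,y])*1000,1),'z',round(s['ee_pos'][2]*1000,1),'F fix',np.round(r@s['ft_force'][:2],1),round(s['ft_force'][2],1),'rot',np.round(s['tool_rot'],3))
E
python3 -c "from h import *;rep()"
```

```text
t 3.55 fix mm [ -0.4 -46.8] z 98.4 F fix [-0.5 -1.1] 2.3 rot [ 3.14  -0.     2.043]
```

Call:
apply_moves(offset=[[-0.1,0,0],[-0.1,0,0],[-0.1,0,0],[0,0,0]], twist=[[0,0,0],[0,0,0],[0,0,0],[0,0,0]], jaw=[1,1,1,1])

```text
time: 3.95
ee_pos: [0.5605, -0.0216, 0.0979]
tool_rot: [3.141, -0.005, 2.044]
ft_force: [-4.0, 8.5, 5.5]
opening: 0.0
```

```bash
python3 -c "from h import *;rep()"
```

```text
t 3.95 fix mm [ -0.2 -46.4] z 97.9 F fix [-0.3 -9.4] 5.5 rot [ 3.141 -0.005  2.044]
```

```bash
cat > path.py <<'E'
import numpy as np
def path(R=33.5,a=14.5,b=11,step=6,N=1.6):
    pts=[];th=-np.pi/2;p=np.array([0.,-(R+b)])
    # dense polyline, ccw from bottom middle
    for k in range(int(4*N)+1):
        n0=-np.pi/2+k*np.pi/2                      # face normal angle
        t=np.array([-np.sin(n0),np.cos(n0)]);n=np.array([np.cos(n0),np.sin(n0)])
        h,w=(a,b) if k%2==0 else (b,a)
        for u in np.linspace(-h if k else 0,h,60): pts.append((*(n*(R+w)+t*u),k*np.pi/2+(2*(k-0)*0)))
        c=n*w+t*h
        for f in np.linspace(0,np.pi/2,90): pts.append((*(c+R*np.array([np.cos(n0+f),np.sin(n0+f)])),0))
    P=np.array(pts)[:,:2];s=np.r_[0,np.cumsum(np.linalg.norm(np.diff(P,axis=0),axis=1))]
    g=np.arange(0,s[-1],step);return np.c_[np.interp(g,s,P[:,0]),np.interp(g,s,P[:,1])]
if __name__=='__main__':
    P=np.round(path(),1);d=np.diff(P,axis=0)
    for i in range(0,80,8): print(i,P[i].tolist(),[[round(-y/10,2),round(-x/10,2),0] for x,y in d[i:i+8]])
E
python3 path.py
```

```text
0 [0.0, -44.5] [[np.float64(-0.0), np.float64(-0.6), 0], [np.float64(-0.0), np.float64(-0.6), 0], [np.float64(-0.02), np.float64(-0.6), 0], [np.float64(-0.11), np.float64(-0.59), 0], [np.float64(-0.22), np.float64(-0.56), 0], [np.float64(-0.32), np.float64(-0.51), 0], [np.float64(-0.4), np.float64(-0.44), 0], [np.float64(-0.47), np.float64(-0.37), 0]]
8 [42.7, -29.1] [[np.float64(-0.53), np.float64(-0.28), 0], [np.float64(-0.57), np.float64(-0.17), 0], [np.float64(-0.6), np.float64(-0.08), 0], [np.float64(-0.6), np.float64(-0.0), 0], [np.float64(-0.6), np.float64(-0.0), 0], [np.float64(-0.6), np.float64(-0.0), 0], [np.float64(-0.6), np.float64(-0.0), 0], [np.float64(-0.59), np.float64(0.07), 0]]
16 [47.3, 17.8] [[np.float64(-0.58), np.float64(0.17), 0], [np.float64(-0.53), np.float64(0.28), 0], [np.float64(-0.48), np.float64(0.36), 0], [np.float64(-0.4), np.float64(0.45), 0], [np.float64(-0.32), np.float64(0.5), 0], [np.float64(-0.22), np.float64(0.56), 0], [np.float64(-0.12), np.float64(0.59), 0], [np.float64(-0.02), np.float64(0.6), 0]]
24 [12.2, 44.5] [[np.float64(-0.0), np.float6
[... 1688 characters left out ...]
.0), 0]]
64 [48.0, -6.6] [[np.float64(-0.6), np.float64(-0.0), 0], [np.float64(-0.6), np.float64(-0.0), 0], [np.float64(-0.6), np.float64(-0.0), 0], [np.float64(-0.6), np.float64(0.06), 0], [np.float64(-0.57), np.float64(0.17), 0], [np.float64(-0.54), np.float64(0.26), 0], [np.float64(-0.48), np.float64(0.36), 0], [np.float64(-0.41), np.float64(0.44), 0]]
72 [35.1, 37.4] [[np.float64(-0.32), np.float64(0.5), 0], [np.float64(-0.24), np.float64(0.55), 0], [np.float64(-0.12), np.float64(0.59), 0], [np.float64(-0.03), np.float64(0.6), 0], [np.float64(-0.0), np.float64(0.6), 0], [np.float64(-0.0), np.float64(0.6), 0], [np.float64(-0.0), np.float64(0.6), 0], [np.float64(-0.0), np.float64(0.6), 0]]
```

Call:
apply_moves(offset=[[0,-0.6,0],[0,-0.6,0],[-0.02,-0.6,0],[-0.11,-0.59,0],[-0.22,-0.56,0],[-0.32,-0.51,0],[-0.4,-0.44,0],[-0.47,-0.37,0]], twist=[[0,0,0],[0,0,0],[0,0,0],[0,0,0],[0,0,0],[0,0,0],[0,0,0],[0,0,0]], jaw=[1,1,1,1,1,1,1,1])

```text
time: 4.75
ee_pos: [0.53, -0.0579, 0.0971]
tool_rot: [-3.141, 0.0, 2.042]
ft_force: [0.8, -0.1, 0.1]
opening: -0.0001
```

Run:
```python
from h import *
rep()
out=[]
for n,(x,y) in(('side',(200,100)),('top',(275,95))):
    c,K=cam(n,n+'2.png');a=c['image'][y:y+150,x:x+150,::-1]
    out.append(cv2.resize(a,None,fx=2.6,fy=2.6,interpolation=cv2.INTER_CUBIC))
cv2.imwrite('pics/two2.png',np.hstack(out))
```

```text
t 4.75 fix mm [ 43.5 -27.9] z 97.1 F fix [-0.7  0.5] 0.1 rot [-3.141  0.     2.042]
```

View pics/two2.png

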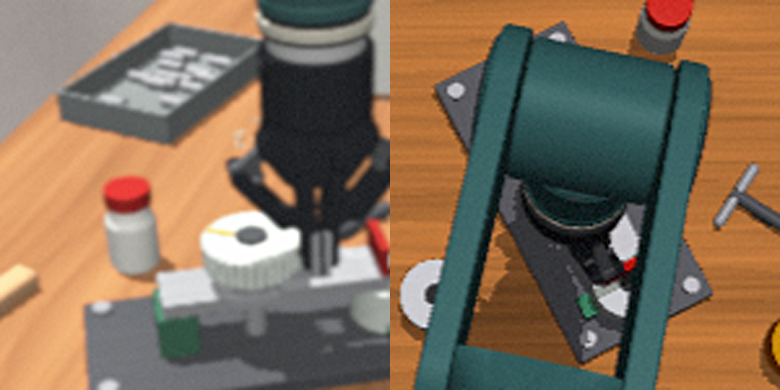

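```bash
cat >> h.py <<'E'
def mark(zt=.099):
    c,K=cam('side');im=c['image'].astype(int);p0=proj(c,K,fx([0,0,zt]))[0]
    m=(im[...,0]>150)&(im[...,0]-im[...,2]>50)&(im[...,1]-im[...,2]>40)
    ys,xs=np.nonzero(m);k=(abs(xs-p0[0])<25)&(abs(ys-p0[1])<16)
    x,y,a=np.load('fix.npy');L=[]
    for u,v in zip(xs[k],ys[k]):
        d=onz(c,K,u,v,zt)[:2]-[x,y]
        if np.hypot(*d)<.037:L.append(d)
    if len(L)<3: print('mark hidden',len(L));return
    d=np.mean(L,0);print('mark n',len(L),'r mm',round(np.hypot(*d)*1e3,1),'angle',round(np.degrees(np.arctan2(d[1],d[0])-a-np.pi/2)%360,1))
E
python3 - <<'E'
from h import *
mark()
E
```

```text
mark n 21 r mm 25.2 angle 63.0
```

Call:
apply_moves(offset=[[0,0.1,0],[0,0.1,0],[0,0.1,0],[0,0.1,0],[0,0.1,0],[0,0,0]], twist=[[0,0,0],[0,0,0],[0,0,0],[0,0,0],[0,0,0],[0,0,0]], jaw=[1,1,1,1,1,1])

```text
time: 5.5
ee_pos: [0.5332, -0.0543, 0.097]
tool_rot: [-3.138, -0.003, 2.043]
ft_force: [-6.2, 0.2, 3.0]
opening: 0.0002
```

Run:
```python
from h import *
rep();mark()
```

```text
t 5.5 fix mm [ 39.  -29.7] z 97.0 F fix [ 5.5 -3. ] 3.0 rot [-3.138e+00 -3.000e-03  2.043e+00]
mark n 23 r mm 25.6 angle 55.5
```

```bash
cat > p2.py <<'E'
import sys,numpy as np
from path import path
x,y,R,n,step=map(float,sys.argv[1:6])
P=path(R,7.5,10.5,.25,1.2);i=np.argmin(np.hypot(P[:,0]-x,P[:,1]-y)[:int(280/.25)])
Q=P[i::int(step/.25)][1:int(n)+1];Q=np.vstack([[x,y],np.round(Q,1)]);d=np.diff(Q,axis=0)
for k in range(0,int(n),8): print(Q[k].tolist(),'->',Q[min(k+8,int(n))].tolist(),[[float(round(-v/10,2)),float(round(-u/10,2)),0] for u,v in d[k:k+8]])
E
python3 p2.py 37.6 -29 33 40 7
```

```text
[37.6, -29.0] -> [36.3, 26.7] [[-0.76, -0.11, 0], [-0.68, -0.15, 0], [-0.7, -0.03, 0], [-0.7, -0.0, 0], [-0.7, -0.0, 0], [-0.7, 0.01, 0], [-0.69, 0.14, 0], [-0.64, 0.27, 0]]
[36.3, 26.7] -> [-13.5, 42.9] [[-0.57, 0.41, 0], [-0.47, 0.52, 0], [-0.35, 0.6, 0], [-0.22, 0.66, 0], [-0.07, 0.7, 0], [-0.0, 0.7, 0], [-0.0, 0.7, 0], [0.06, 0.69, 0]]
[-13.5, 42.9] -> [-40.5, 0.3] [[0.2, 0.67, 0], [0.33, 0.62, 0], [0.46, 0.52, 0], [0.56, 0.42, 0], [0.63, 0.3, 0], [0.69, 0.15, 0], [0.69, 0.02, 0], [0.7, -0.0, 0]]
[-40.5, 0.3] -> [-14.0, -42.8] [[0.7, -0.0, 0], [0.7, -0.02, 0], [0.69, -0.14, 0], [0.64, -0.28, 0], [0.56, -0.41, 0], [0.47, -0.52, 0], [0.34, -0.61, 0], [0.21, -0.67, 0]]
[-14.0, -42.8] -> [36.0, -27.1] [[0.07, -0.69, 0], [-0.0, -0.7, 0], [-0.0, -0.7, 0], [-0.06, -0.7, 0], [-0.21, -0.66, 0], [-0.34, -0.61, 0], [-0.46, -0.53, 0], [-0.57, -0.41, 0]]
```

Call:
apply_moves(offset=[[-0.76,-0.11,0],[-0.68,-0.15,0],[-0.7,-0.03,0],[-0.7,0,0],[-0.7,0,0],[-0.7,0.01,0],[-0.69,0.14,0],[-0.64,0.27,0]], twist=[[0,0,0],[0,0,0],[0,0,0],[0,0,0],[0,0,0],[0,0,0],[0,0,0],[0,0,0]], jaw=[1,1,1,1,1,1,1,1])

```text
time: 6.35
ee_pos: [0.5594, -0.1071, 0.0972]
tool_rot: [-3.136, 0.003, 2.041]
ft_force: [-4.2, -6.3, 1.7]
opening: -0.0
```

```bash
python3 -c "
from h import *
rep();mark()"
```

```text
t 6.35 fix mm [39.6 29.3] z 97.2 F fix [6.6 3.7] 1.7 rot [-3.136e+00  3.000e-03  2.041e+00]
mark n 22 r mm 16.0 angle 150.6
```

Call:
apply_moves(offset=[[-0.57,0.41,0],[-0.47,0.52,0],[-0.35,0.6,0],[-0.22,0.66,0],[-0.07,0.7,0],[0,0.7,0],[0,0.7,0],[0.06,0.69,0]], twist=[[0,0,0],[0,0,0],[0,0,0],[0,0,0],[0,0,0],[0,0,0],[0,0,0],[0,0,0]], jaw=[1,1,1,1,1,1,1,1])

```text
time: 7.2
ee_pos: [0.6154, -0.0974, 0.0981]
tool_rot: [3.139, 0.006, 2.042]
ft_force: [2.5, -5.7, -0.7]
opening: 0.0002
```

```bash
python3 -c "
from h import *
rep();mark()"
```

```text
t 7.2 fix mm [-14.7  46.1] z 98.1 F fix [0.3 6.2] -0.7 rot [3.139 0.006 2.042]
mark n 20 r mm 22.3 angle 260.4
```

Call:
apply_moves(offset=[[0.2,0.67,0],[0.33,0.62,0],[0.46,0.52,0],[0.56,0.42,0],[0.63,0.3,0],[0.69,0.15,0],[0.69,0.02,0],[0.7,0,0]], twist=[[0,0,0],[0,0,0],[0,0,0],[0,0,0],[0,0,0],[0,0,0],[0,0,0],[0,0,0]], jaw=[1,1,1,1,1,1,1,1])

```text
time: 8.05
ee_pos: [0.6256, -0.0421, 0.1004]
tool_rot: [3.121, 0.005, 2.044]
ft_force: [15.4, 4.8, -1.7]
opening: 0.0
```

```bash
python3 -c "
from h import *
rep();mark(.1005)"
```

```text
t 8.05 fix mm [-48.8   1.5] z 100.4 F fix [-15.9   2.7] -1.7 rot [3.121 0.005 2.044]
mark n 22 r mm 27.0 angle 348.1
```

```bash
sed -i 's/7.5,10.5,.25,1.2/6,5,.25,1.7/' p2.py; python3 p2.py -40.5 0.3 38.5 40 7
```

```text
[-40.5, 0.3] -> [-15.8, -42.2] [[0.69, 0.4, 0], [0.69, -0.1, 0], [0.67, -0.21, 0], [0.61, -0.33, 0], [0.55, -0.44, 0], [0.45, -0.53, 0], [0.35, -0.6, 0], [0.24, -0.66, 0]]
[-15.8, -42.2] -> [35.8, -29.4] [[0.12, -0.69, 0], [0.01, -0.7, 0], [-0.0, -0.7, 0], [-0.05, -0.7, 0], [-0.17, -0.67, 0], [-0.29, -0.64, 0], [-0.41, -0.57, 0], [-0.49, -0.49, 0]]
[35.8, -29.4] -> [39.6, 23.8] [[-0.58, -0.39, 0], [-0.64, -0.28, 0], [-0.68, -0.16, 0], [-0.7, -0.04, 0], [-0.7, -0.0, 0], [-0.7, 0.04, 0], [-0.68, 0.17, 0], [-0.64, 0.28, 0]]
[39.6, 23.8] -> [-9.1, 43.4] [[-0.58, 0.39, 0], [-0.49, 0.5, 0], [-0.4, 0.57, 0], [-0.29, 0.64, 0], [-0.17, 0.68, 0], [-0.04, 0.7, 0], [-0.0, 0.7, 0], [0.01, 0.69, 0]]
[-9.1, 43.4] -> [-44.5, 6.3] [[0.12, 0.69, 0], [0.25, 0.66, 0], [0.35, 0.6, 0], [0.46, 0.53, 0], [0.55, 0.43, 0], [0.62, 0.33, 0], [0.66, 0.21, 0], [0.7, 0.09, 0]]
```

Call:
apply_moves(offset=[[0.69,0.4,0],[0.69,-0.1,0],[0.67,-0.21,0],[0.61,-0.33,0],[0.55,-0.44,0],[0.45,-0.53,0],[0.35,-0.6,0],[0.24,-0.66,0]], twist=[[0,0,0],[0,0,0],[0,0,0],[0,0,0],[0,0,0],[0,0,0],[0,0,0],[0,0,0]], jaw=[1,1,1,1,1,1,1,1])

```text
time: 8.9
ee_pos: [0.5757, -0.0166, 0.0975]
tool_rot: [3.139, -0.004, 2.043]
ft_force: [0.8, 8.5, 4.2]
opening: -0.0003
```

```bash
python3 -c "
from h import *
rep();mark(.1015)"
```

```text
t 8.9 fix mm [-16. -44.] z 97.5 F fix [-4.6 -7.2] 4.2 rot [ 3.139 -0.004  2.043]
mark hidden 0
```

Call:
apply_moves(offset=[[0.12,-0.69,0],[0.01,-0.7,0],[0,-0.7,0],[-0.05,-0.7,0],[-0.17,-0.67,0],[-0.29,-0.64,0],[-0.41,-0.57,0],[-0.49,-0.49,0]], twist=[[0,0,0],[0,0,0],[0,0,0],[0,0,0],[0,0,0],[0,0,0],[0,0,0],[0,0,0]], jaw=[1,1,1,1,1,1,1,1])

```text
time: 9.75
ee_pos: [0.5341, -0.0539, 0.0967]
tool_rot: [-3.138, -0.003, 2.042]
ft_force: [-4.4, 3.4, 3.9]
opening: 0.0004
```

```bash
python3 -c "
from h import *
rep();mark(.102)"
```

```text
t 9.75 fix mm [ 38.  -29.7] z 96.7 F fix [ 2.4 -5. ] 3.9 rot [-3.138e+00 -3.000e-03  2.042e+00]
mark n 21 r mm 20.3 angle 167.5
```

Call:
apply_moves(offset=[[-0.58,-0.39,0],[-0.64,-0.28,0],[-0.68,-0.16,0],[-0.7,-0.04,0],[-0.7,0,0],[-0.7,0.04,0],[-0.68,0.17,0],[-0.64,0.28,0]], twist=[[0,0,0],[0,0,0],[0,0,0],[0,0,0],[0,0,0],[0,0,0],[0,0,0],[0,0,0]], jaw=[1,1,1,1,1,1,1,1])

```text
time: 10.6
ee_pos: [0.5553, -0.106, 0.097]
tool_rot: [-3.136, 0.002, 2.041]
ft_force: [-3.7, -3.3, 2.4]
opening: 0.0002
```

```bash
python3 -c "
from h import *
rep();mark(.1033)"
```

```text
t 10.6 fix mm [42.8 26.5] z 97.0 F fix [4.8 1.2] 2.4 rot [-3.136e+00  2.000e-03  2.041e+00]
mark n 19 r mm 21.0 angle 275.5
```

Call:
apply_moves(offset=[[-0.58,0.39,0],[-0.49,0.5,0],[-0.4,0.57,0],[-0.29,0.64,0],[-0.17,0.68,0],[-0.04,0.7,0]], twist=[[0,0,0],[0,0,0],[0,0,0],[0,0,0],[0,0,0],[0,0,0]], jaw=[1,1,1,1,1,1])

```text
time: 11.25
ee_pos: [0.5985, -0.1068, 0.0976]
tool_rot: [3.141, 0.005, 2.042]
ft_force: [0.7, -8.3, 0.2]
opening: 0.0003
```

```bash
python3 -c "
from h import *
rep();mark(.1038)"
```

```text
t 11.25 fix mm [ 4.7 46.7] z 97.6 F fix [3.1 7.7] 0.2 rot [3.141 0.005 2.042]
mark n 19 r mm 26.4 angle 331.1
```

Call:
apply_moves(offset=[[0,0.7,0],[0.01,0.69,0],[0.07,0.4,0],[0,0,0]], twist=[[0,0,0],[0,0,0],[0,0,0],[0,0,0]], jaw=[1,1,1,1])

```text
time: 11.7
ee_pos: [0.6155, -0.0971, 0.098]
tool_rot: [3.137, 0.006, 2.043]
ft_force: [3.9, -4.8, -0.4]
opening: -0.0001
```

```bash
python3 -c "
from h import *
rep();mark(.104)"
```

```text
t 11.7 fix mm [-14.8  45.9] z 98.0 F fix [-1.3  6.1] -0.4 rot [3.137 0.006 2.043]
mark n 21 r mm 24.7 angle 341.8
```

Call:
apply_moves(offset=[[0.12,0.6,0],[0.25,0.6,0],[0,0,0]], twist=[[0,0,0],[0,0,0],[0,0,0]], jaw=[1,1,1])

```text
time: 12.05
ee_pos: [0.6234, -0.0863, 0.0977]
tool_rot: [3.138, 0.002, 2.044]
ft_force: [2.7, -0.5, 0.1]
opening: -0.0003
```

```bash
python3 -c "
from h import *
rep();mark(.104);c,K=cam('side','s5.png');a=cv2.imread('pics/s5.png')[130:250,220:390]
cv2.imwrite('pics/s5c.png',cv2.resize(a,None,fx=4,fy=4,interpolation=cv2.INTER_CUBIC))"
```

```text
t 12.05 fix mm [-26.9  39.8] z 97.7 F fix [-2.1  1.7] 0.1 rot [3.138e+00 2.000e-03 2.044e+00]
mark n 22 r mm 23.3 angle 357.8
```

View pics/s5c.png

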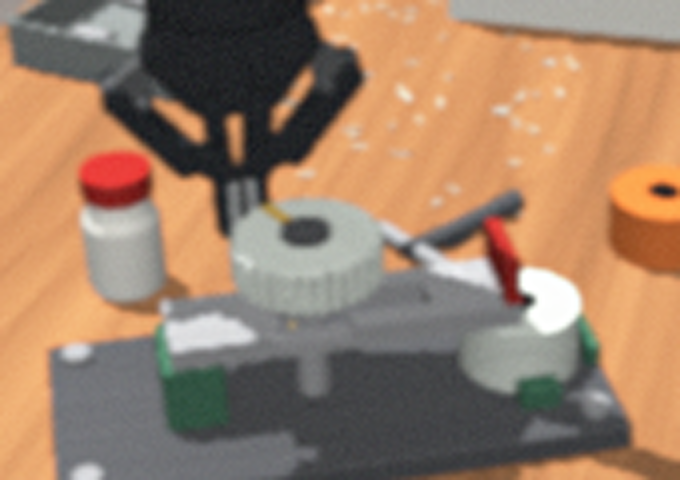

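Run:
```python
from h import *
c,K=cam('side')
for z in(.098,.104):
  for a in(0,29):
    t=np.radians(a);p=proj(c,K,fx([-.025*np.sin(t),.025*np.cos(t),z]))[0];q=proj(c,K,fx([0,0,z+.003]))[0];print(z,a,(p-[220,130])*4,(q-[220,130])*4)
im=c['image'].astype(int)
m=(im[...,0]>150)&(im[...,0]-im[...,2]>50)&(im[...,1]-im[...,2]>40)
ys,xs=np.nonzero(m);k=(xs>275)&(xs<310)&(ys>175)&(ys<195);print(list(zip(((xs[k]-220)*4).tolist(),((ys[k]-130)*4).tolist())))
for f in('top0.png',):
    pass
```

```text
0.098 0 [299.32533674 216.67192945] [307.23952169 238.18341707]
0.098 29 [275.47522277 223.01210874] [307.23952169 238.18341707]
0.104 0 [298.71743033 206.05066332] [306.64718524 227.35312703]
0.104 29 [274.76796224 212.3594401 ] [306.64718524 227.35312703]
[(272, 184), (276, 184), (280, 184), (284, 184), (288, 184), (292, 184), (296, 184), (300, 184), (304, 184), (308, 184), (312, 184), (316, 184), (320, 184), (324, 184), (328, 184), (332, 184), (336, 184), (340, 184), (344, 184), (348, 184), (352, 184), (356, 184), (272, 188), (276, 188), (280, 188), (284, 188), (288, 188), (292, 188), (296, 188), (300, 188), (304, 188), (308, 188), (312, 188), (316, 188), (320, 188), (324, 188), (328, 188), (332, 188), (336, 188), (340, 188), (344, 188), (348, 188), (352, 188), (356, 188), (272, 192), (276, 192), (280, 192), (284, 192), (288, 192), (292, 192), (296, 192), (300, 192), (304, 192), (308, 192), (312, 192), (316, 192), (320, 192), (324, 192), (328, 192), (332, 192), (336, 192), (340, 192), (344, 192), (348, 192), (352, 192), (356, 192), (272, 196), (276, 196), (280, 196), (340, 196), (344, 196), (348, 196), (352, 196), (356, 196), (352, 200), (356, 200), (268, 204), (272, 204), (264, 208), (268, 208), (272, 208), (276, 208), (268, 212), (272, 212), (276, 212), (280, 212), (276, 216), (280, 216), (284, 216), (224, 240), (224, 244), (224, 248), (224, 252), (224, 256)]
```

The crop shows the mark at crop px (272,212), up-left of the boss at (306,232). That is about +30°, the same spot as at the start. My colour mask had been picking up wood, so its angles were wrong. The boss has risen about 5.6 mm, so the nut is near 750° and I need to back it off about 29°.

```bash
sed -i "s/m=(im\[...,0\]>150).*/r=im[...,0].clip(1);m=(r>90)\&(im[...,1]>.70*r)\&(im[...,2]<.6*r)/" h.py
python3 - <<'E'
from h import *
mark(.104)
import h
for f,z in(('side0.png',.098),('side2.png',.099)):
    im=cv2.imread('pics/'+f)[...,::-1];c0,K0=cam('side');h.cam=lambda n:(dict(c0,image=im),K0);mark(z)
    h.cam=cam
E
```

```text
mark n 21 r mm 22.9 angle 346.8
mark n 14 r mm 28.8 angle 29.9
mark n 4 r mm 22.6 angle 63.6
```

Call:
apply_moves(offset=[[0.08,-0.06,0],[-0.25,-0.6,0],[-0.1,-0.6,0],[0,0,0]], twist=[[0,0,0],[0,0,0],[0,0,0],[0,0,0]], jaw=[1,1,1,1])

```text
time: 12.75
ee_pos: [0.6131, -0.098, 0.0978]
tool_rot: [3.139, 0.007, 2.041]
ft_force: [8.1, -7.4, -2.5]
opening: -0.0003
```

```bash
python3 -c "
from h import *
rep();mark(.104)"
```

```text
t 12.75 fix mm [-12.3  45.5] z 97.8 F fix [-3.8 10.3] -2.5 rot [3.139 0.007 2.041]
mark n 20 r mm 25.9 angle 337.1
```

```bash
cat >> h.py <<'E'
def rect(z,f=None):
    c,K=cam('side');im=c['image']
    g=np.array([[-.045,.045],[.045,.045],[.045,-.045],[-.045,-.045]])
    src=proj(c,K,fx(np.c_[g,np.full(4,z)])).astype(np.float32)
    H=cv2.getPerspectiveTransform(src,np.float32([[0,0],[359,0],[359,359],[0,359]]))
    w=cv2.warpPerspective(im,H,(360,360),flags=cv2.INTER_CUBIC)
    a=w.astype(float);Y,X=np.mgrid[:360,:360];dx=(X-179.5)/4;dy=(179.5-Y)/4;r=np.hypot(dx,dy)
    s=(a[...,0]-a[...,2])/(a[...,0]+30);k=(r>15)&(r<31);s=np.where(k,s,0)
    m=s>.6*s.max();print('smax',round(s.max(),2),'n',m.sum(),'nut deg',round(np.degrees(np.arctan2(-dx[m].mean(),dy[m].mean())),1),'r',round(np.hypot(dx[m].mean(),dy[m].mean()),1))
    if f: cv2.imwrite('pics/'+f,np.ascontiguousarray(w[...,::-1]))
E
python3 -c "
from h import *
rect(.104,'r6.png')"
```

```text
smax 0.52 n 1120 nut deg 6.5 r 23.5
```

View pics/r6.png

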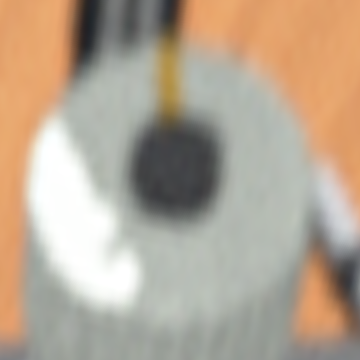

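Rectified view: the mark runs from (172,120) to (168,45), about 3–6° past the index line, and the height fits two turns. Next I retract, go over the tab and descend outside it.

Call:
apply_moves(offset=[[-1.2,0,0],[-1.3,0,0],[0,0,-3.4],[0,0,-3.3],[0,0,-3.3],[0,0,0]], twist=[[0,0,0],[0,0,0],[0,0,0],[0,0,0],[0,0,0],[0,0,0]], jaw=[1,1,1,1,1,1])

```text
time: 13.45
ee_pos: [0.6249, -0.1182, 0.2037]
tool_rot: [3.134, 0.006, 2.042]
ft_force: [0.8, -0.3, 0.8]
opening: 0.0002
```

```bash
python3 -c "
from h import *
rep();rect(.104)"
```

```text
t 13.45 fix mm [-13.7  68.9] z 203.7 F fix [-0.6  0.6] 0.8 rot [3.134 0.006 2.042]
smax 0.51 n 1150 nut deg 6.6 r 23.8
```

Call:
apply_moves(offset=[[1.7,-3.58,0],[1.7,-3.58,0],[1.7,-3.58,0],[1.7,-3.58,0],[0,0,0]], twist=[[0,0,0],[0,0,0],[0,0,0],[0,0,0],[0,0,0]], jaw=[1,1,1,1,1])

```text
time: 14.0
ee_pos: [0.4589, -0.1209, 0.1942]
tool_rot: [-3.136, -0.006, 2.041]
ft_force: [0.1, 0.2, -0.4]
opening: -0.0005
```

```bash
python3 -c "
from h import *
rep();rect(.104)"
```

```text
t 14.0 fix mm [135.5  -4.1] z 194.2 F fix [-0.2 -0.2] -0.4 rot [-3.136 -0.006  2.041]
smax 0.48 n 1029 nut deg 6.9 r 23.2
```

Call:
apply_moves(offset=[[0,0,2.6],[0,0,2.6],[0,0,2.6],[0,0,2.6],[0,0,0],[0,0,0]], twist=[[0,0,0],[0,0,0],[0,0,0],[0,0,0],[0,0,0],[0,0,0]], jaw=[1,1,1,1,1,1])

```text
time: 14.65
ee_pos: [0.4646, -0.1217, 0.0927]
tool_rot: [-3.14, -0.002, 2.043]
ft_force: [0.4, 1.0, 0.4]
opening: -0.0001
```

```bash
python3 -c "
from h import *
rep();rect(.104)
c,K=cam('side','s7.png');a=cv2.imread('pics/s7.png')[130:250,220:390]
cv2.imwrite('pics/s7c.png',cv2.resize(a,None,fx=4,fy=4,interpolation=cv2.INTER_CUBIC))"
```

```text
t 14.65 fix mm [130.8  -0.8] z 92.7 F fix [-0.8 -0.7] 0.4 rot [-3.140e+00 -2.000e-03  2.043e+00]
smax 0.48 n 1020 nut deg 6.9 r 23.1
```

View pics/s7c.png

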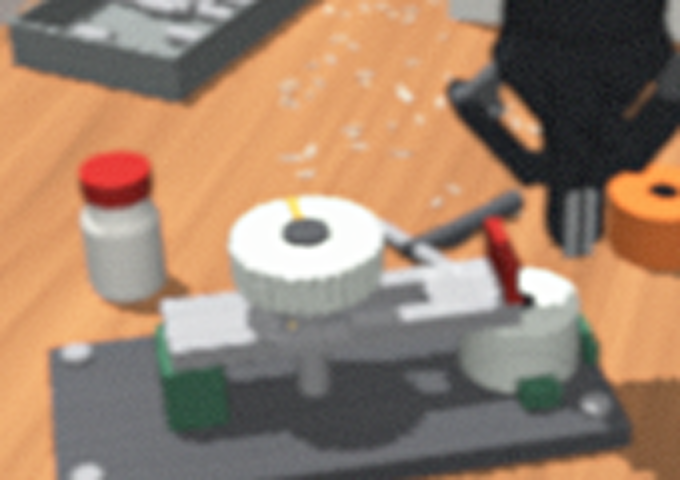

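Call:
apply_moves(offset=[[0,0.9,0],[0,0.6,0],[0,0.5,0],[0,0.5,0],[0,0.5,0],[0,0.5,0],[0,0.5,0],[0,0,0]], twist=[[0,0,0],[0,0,0],[0,0,0],[0,0,0],[0,0,0],[0,0,0],[0,0,0],[0,0,0]], jaw=[1,1,1,1,1,1,1,1])

```text
time: 15.55
ee_pos: [0.5009, -0.1034, 0.0937]
tool_rot: [3.14, 0.001, 2.043]
ft_force: [-0.7, -0.5, 0.9]
opening: -0.0003
```

```bash
python3 -c "
from h import *
rep();rect(.104)"
```

```text
t 15.55 fix mm [90.1 -0.6] z 93.7 F fix [0.8 0.1] 0.9 rot [3.140e+00 1.000e-03 2.043e+00]
smax 0.48 n 1015 nut deg 6.9 r 23.1
```

Call:
apply_moves(offset=[[0,0.5,0],[0,0.5,0],[0,0.5,0],[0,0.5,0],[0,0.4,0],[0,0.3,0],[0,0.2,0],[0,0,0]], twist=[[0,0,0],[0,0,0],[0,0,0],[0,0,0],[0,0,0],[0,0,0],[0,0,0],[0,0,0]], jaw=[1,1,1,1,1,1,1,1])

```text
time: 16.4
ee_pos: [0.5241, -0.0911, 0.093]
tool_rot: [-3.136, -0.001, 2.043]
ft_force: [-7.3, -3.2, 4.5]
opening: 0.0
```

```bash
python3 -c "
from h import *
rep();rect(.104)
c,K=cam('side','s8.png');a=cv2.imread('pics/s8.png')[130:250,220:390]
cv2.imwrite('pics/s8c.png',cv2.resize(a,None,fx=4,fy=4,interpolation=cv2.INTER_CUBIC))"
```

```text
t 16.4 fix mm [63.8 -1. ] z 93.0 F fix [ 8.  -0.5] 4.5 rot [-3.136e+00 -1.000e-03  2.043e+00]
smax 0.47 n 1015 nut deg 6.9 r 23.1
```

View pics/s8c.png

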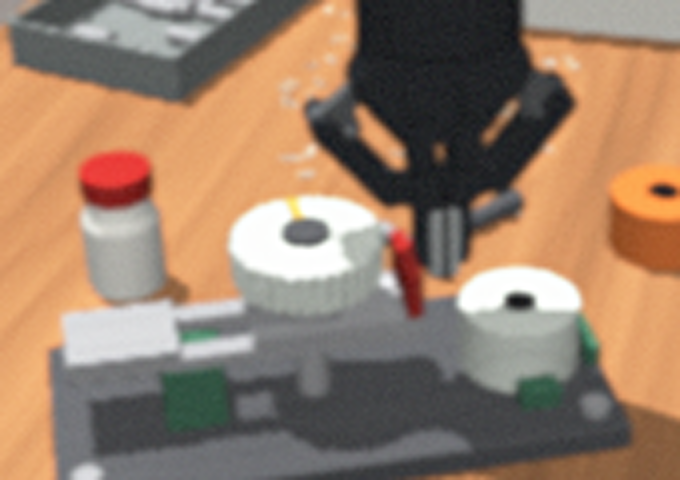

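The strap is back: the tab is at crop px (407,272), and the finger stands at 63.8 mm with a steady 8 N, so it is on the stop. The cap is clear and still in its nest. Retracting.

Call:
apply_moves(offset=[[0,-1,0],[0,-2,0],[0,0,-3],[0,0,-3.5],[0,0,-3.5],[0,0,0],[0,0,0],[0,0,0]], twist=[[0,0,0],[0,0,0],[0,0,0],[0,0,0],[0,0,0],[0,0,0],[0,0,0],[0,0,0]], jaw=[1,1,1,1,1,1,1,1])

```text
time: 17.3
ee_pos: [0.4985, -0.1037, 0.1918]
tool_rot: [-3.141, -0.002, 2.043]
ft_force: [0.0, 0.1, 0.1]
opening: -0.0002
```

```bash
python3 -c "
from h import *
rep();rect(.104)
c,K=cam('side','s9.png')
b=cv2.imread('pics/side0.png').astype(int);d=c['image'][...,::-1].astype(int)
a=cv2.imread('pics/s9.png')[130:280,220:410]
cv2.imwrite('pics/s9c.png',cv2.resize(a,None,fx=4,fy=4,interpolation=cv2.INTER_CUBIC))"
```

```text
t 17.3 fix mm [92.4 -1.4] z 191.8 F fix [-0.1 -0.1] 0.1 rot [-3.141e+00 -2.000e-03  2.043e+00]
smax 0.48 n 1019 nut deg 6.9 r 23.2
```

View pics/s9c.png

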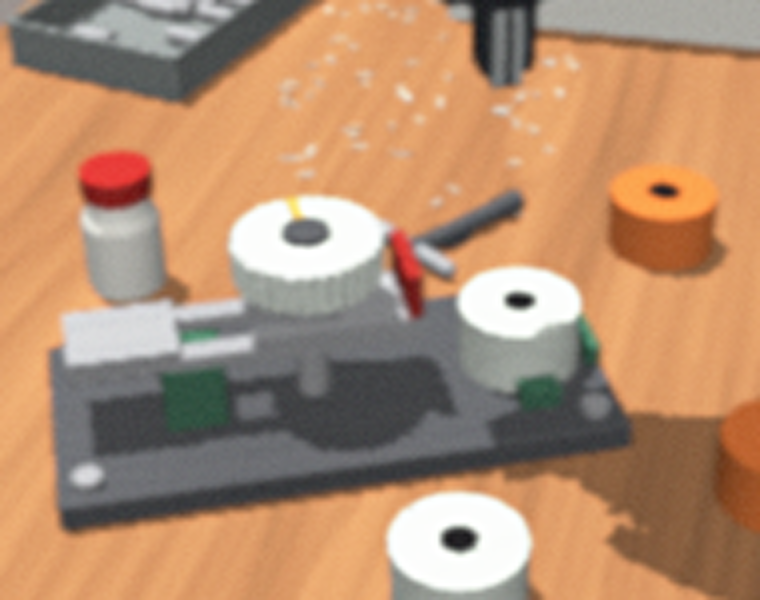

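```bash
python3 -c "
from plant import manip
print(manip.hand_in())"
```

```text
the job is handed in; nothing more can be done
None
```

The nut is at two full turns, the strap is fully back and clear of the cap, and the job is handed in at about 17 s of the 58 s allowed. The hand-in reports no verdict.

- **Nut:** I rolled the closed fingertip around the knurled rim. My colour mask was partly picking up wood, so I overshot to about 750° and rolled back. It read 4–7° past the index line (limit 23°) and did not move during the push. The mark alone can't tell one turn from two; the 5.6 mm rise of the nut's top in the side view fits two.
- **Strap:** I pushed the red tab until it stopped, with a steady 8 N on the finger. The finger position puts the strap about 48 mm back.
- **At hand-in:** the arm was retracted and touching nothing, with about 0 N on the wrist. The clamped cap, spare cap, bottle and chuck key looked where they started in the side view. I judged that by eye and did not measure it.
- **Readings that disagreed:** the nut angles I logged during the turning were unreliable because of the mask fault. I replaced them with a flattened view of the nut top.

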